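# Square up the loose side rail of the tin labelling board with a setting square

### The job

The side rail of the labelling board has come loose and swung inward, so tins no longer sit true in its corner for their labels. Pick up the steel setting square by its black grip, set it flat on the board and press it gently into the corner (never with more than about 25 N on a rail) until one leg lies flush along the fixed back rail and the other has pushed the side rail out square and lies flush along that. Leave the label roll and the closed tin alone, and finish still gripping the square and holding it lightly pressed against both rails, so that a colleague can tighten the clamp knob.

Things in the scene. Friction and masses are not known exactly. Their poses are not given: they have to be found in the camera images.
- board: Labelling board, fixed to the table: white plate 226 (x) x 186 (y) x 12 mm thick. Origin: centre of its underside; x points away from the robot towards the back rail, y to the left along that rail, z up. Two steel rails, 10 mm thick and 22 mm high (tops 34 mm over the table), form a corner at its far right.
- back_rail: Fixed straight steel rail along the far side of the board; its frame is the board's frame. Its working face looks to the board's -x, lies at board x = +85 mm and runs from board y = -48 to +87 mm.
- side_rail: Loose steel rail at the right, 165 mm long. Origin: on its pivot bolt (board x = +67, y = -58 mm) at the level of the board's underside; its frame turns with it and equals the board's when square. Working face: at y = +5 mm, looking to +y, from x = +14 (near the back rail) to -151 mm (free end). Outside, a tab at x = -132, y = -19 mm carries the slack black clamp knob (25 mm wide, top 42 mm over the table).
- side_angle (a joint): Angle of the side rail on its bolt, rad: 0 = square to the back rail; positive = free end swung inward over the board. Starts at 0.12 to 0.30. Friction 0.35 N m (3 to 4 N against the leg's end), stays where left. The square's leg reaches past the bolt on both sides, so pressing it flush does not turn the rail past square.
- board_corner (a point): Point on the plate's top (z = 12 mm over the table) where the faces of the back rail and of the squared side rail meet: board x = +85, y = -53 mm. Axes as the board's.
- setting_square: Loose steel setting square, 0.3 to 0.5 kg, flat on the table: triangular frame 14 mm thick, legs 120 x 20 mm, right angle cut out 10 x 10 mm. Origin: underside, below the middle of the grip. Outer face for the back rail looks to its +x, at x = +40, from y = -30 to +80 mm; the one for the side rail looks to its -y, at y = -40, from x = +30 to -80 mm. Seated, its axes equal the board's.
- square_corner (a point): Point on the square's underside where the lines of its two outer faces meet (x = +40, y = -40 mm of the square). Seated, it lies on board_corner.
- back_leg_end (a point): Far end of the square's face for the back rail, on its underside (x = +40, y = +80 mm of the square).
- side_leg_end (a point): Far end of the square's face for the side rail, on its underside (x = -80, y = -40 mm of the square).
- grip_centre (a point): Middle of the square's black grip: a bar 66 mm long, 16 mm wide and 24 mm high on two posts, from 30 to 54 mm above the square's underside, parallel to the hypotenuse, that is along the direction (1, 1) of the square's x and y. Take it across its 16 mm. Axes as the square's.
- label_roll: Bystander: roll of white labels standing on end, 83 mm across, 40 mm high. Origin: centre of its underside.
- closed_tin: Bystander: closed gold tin, 68 mm across, 23 mm high. Origin: centre of its underside.

How it is judged:
On the way:
1. the setting square is picked up clear of the table (height (world z) of setting_square above 0.022 m), for 0.1 s.
At the end, for the whole second after the job is handed in: Side rail square within 0.02 rad; setting square flat in the corner (tilt under 0.06 rad, within 8 mm of the plate), both ends of each leg at most 3 mm short of or 2 mm past that rail's true line, over 0.5 N on each rail; still gripped (over 2 N) and at rest (under 10 mm/s) (value of joint side_angle between -0.02 and 0.02 rad and x of square_corner in the frame of board_corner between -0.003 and 0.002 m and y of square_corner in the frame of board_corner between -0.002 and 0.003 m and z of square_corner in the frame of board_corner between -0.003 and 0.008 m and x of back_leg_end in the frame of board_corner between -0.003 and 0.002 m and y of side_leg_end in the frame of board_corner between -0.002 and 0.003 m and angle between setting_square's own z axis and vertical below 0.06 rad and contact force between setting_square and back_rail above 0.5 N and contact force between setting_square and side_rail above 0.5 N and contact force between the fingers and setting_square above 2 N and linear speed of setting_square below 0.01 m/s); the arm keeps its last pose, push and grip.
It fails at once if the square presses the back rail with more than 25 N (contact force between setting_square and back_rail above 25 N).
It fails at once if the square presses the side rail with more than 25 N (contact force between setting_square and side_rail above 25 N).
It fails at once if the label roll is pushed away (distance of label_roll from where it was at the start of the episode above 0.02 m).
It fails at once if the closed tin is pushed away (distance of closed_tin from where it was at the start of the episode above 0.02 m).
It also fails if it takes over 51 s, if anything falls off the work surface, if the arm or the gripper's body presses on something with over 40 N, if the wrist force passes 120 N, or if a joint passes its speed limit or range.

### The arm

A 6-joint arm with a two-finger parallel gripper is mounted at the origin on the work surface; the furniture and walls round the work are solid. World frame = base frame: x ahead of the robot, y to its left, z up, the work surface at z = 0. Lengths are in m, angles in rad, forces in N, time in s.
With the tool pointing down it reaches from about 0.35 to 0.775 m from the base axis. Payload 5.5 kg.
Tool frame: the origin (TCP) lies at the very end of the fingers, on their centre line; the grasp point (between the pads) lies 19 mm behind it; x points along the fingers, y is the direction in which the jaws open and shut, and the axes are right-handed (so a half turn about x gives the same grasp; the last joint's range is limited). The gripper opens to 85 mm and grips with 20 to 120 N. Pads are 22 mm wide; open, the fingers measure 114 mm over their backs; the gripper's body (76 mm by 85 mm) begins 54 mm behind the grasp point. The pads swing forward as they close: fully open they stand 13 mm farther back than shut.
Start: joints at [-1.462, 0.313, 0.046, 1.304, 0, 1.431], TCP at [0.142, -0.557, 0.231] pointing down, gripper open.
Joint ranges: [-2.76, 2.76], [-0.86, 1.69], [-1.03, 1.26], [-2.2, 2.34], [-1.47, 1.5], [-3.14, 3.14]. Speed limits (rad/s): [2.57, 2.57, 3.14, 3.14, 3.14, 3.14].

### API

Orientations are given as a unit quaternion [w, x, y, z].
In Python, from workcell import readout, cams, env, finder gives the robot as it stands.
- The arm moves only by the tool drive_tool, never from a script. Its argument "moves" is a list that holds one entry, the list of rows, each a list of 7 numbers: the shift along the tool's x, y, z in m, then the turn, a rotation vector about the tool's x, y, z in rad, then the closure in counts, from 0 (fully open) to 255 (shut). A call has exactly 5 rows; each row is the pose to reach, as a shift and turn from the pose measured when the call began, along the tool's axes at that moment; what a row does not reach only later rows make up. A row lasts 1/8 s, in which the tool goes at most 62.5 mm and 10.7 degrees, less where a joint would pass 70% of its speed; a pose out of reach is approached as far as the arm can. A call with a gripper value outside its range is refused whole. The fingers move at their own pace and stop on an object; "squeeze" is the grip in N (left out, the last holds). Time passes only in rows, so rows that repeat a pose let the fingers close, or fill a call up. It gives the time, the measured TCP pose, the force and the opening at its end, in the units of the state.
- readout.get_state(): the state, without advancing time (a new reading comes with each control period).
- cams.read_camera(name): name is "scene" or "side" or "wrist"; returns the picture (400x640x3 uint8, blue, green, red); there is no depth.
- cams.camera_params(name): a dict with "mtx" (3x3 intrinsics, pixels), "R" (3x3) and "t" (3): a world point X has camera coordinates R X + t; the wrist camera has in their place "mount" (4x4, takes a point from camera to tool coordinates, whose origin is the TCP and whose axes are the tool frame's). Camera axes: x right, y down, z forward; pixel columns grow to the right and rows downward; lengths in m; the calibration is good to about 2 mm. A picture is of the moment at which its call begins: read the wrist's pose just before it. camera_params takes no time and is no camera call.
- env.hand_in(): hands the job in, once; it reports no verdict.
Trained networks look in the newest picture that a camera, given by its name, has taken for a name from the list of things; names that differ only in an ending like _2 or _b are one class to them, and where a whole thing is asked for, a point or a joint stands for the part that bears it (a point fixed in the world has none). Each returns a list of dicts, best first, with "conf" (0 to 1); they miss things now and then, are a little off and sometimes report something else, mostly with a low value. They report only what shows in the picture. A call takes as long as a camera call.
- finder.regions_of(camera, name): "pixels" (400x640 bool, what is visible of it) and "point" ([column, row] in pixels, amid what is visible of it).
The state is a dict: "clock": time; "joint_pos": joint angles; "qvel": joint speeds; "tau": joint torques, N m; "tcp_pos": TCP position; "orientation": TCP orientation; "wrist_force": force on the tool from outside, world axes, zero at the start; "ft_torque": the same for the moment, N m; "finger_gap": finger opening in m.
Only numpy, scipy, OpenCV 4.12 (cv2) and the standard library are available. Lean on these libraries where they do the work, as an engineer would, in place of code of your own. Each camera call takes 0.05 s, during which the arm holds its last target.

## Working session

There is one attempt and no reset: what is moved stays moved. The work goes in short steps, Python scripts to look and compute and a tool call to move; the robot and the scene stay as the last step left them, time stands still between calls to the robot, and variables do not carry over. Pictures are saved under pics/ and viewed, and the job is handed in when it is done.

Besides the shell and the picture viewer there is one more tool, called after "Request:" as name(argument=value, ...) on one line, values as JSON. drive_tool: Moves the arm, as the interface text tells. Its arguments: {"type":"object","properties":{"moves":{"type":"array"},"squeeze":{"type":"number"}},"required":["moves"]}

```bash
ls; mkdir -p pics
cat > h.py <<'E'
import numpy as np, cv2
from workcell import readout, cams, env, finder
from scipy.spatial.transform import Rotation as Rn
def Rq(q): return Rn.from_quat([q[1],q[2],q[3],q[0]])
def cam(name):
    p=cams.camera_params(name); K=np.array(p["mtx"])
    if name=="wrist":
        s=readout.get_state(); M=np.array(p["mount"])
        T=np.eye(4); T[:3,:3]=Rq(s["orientation"]).as_matrix(); T[:3,3]=s["tcp_pos"]
        W=np.linalg.inv(T@M); return K,W[:3,:3],W[:3,3]
    return K,np.array(p["R"]),np.array(p["t"])
def proj(c,X):
    K,R,t=c; X=np.atleast_2d(X); q=(X@R.T+t)@K.T; return q[:,:2]/q[:,2:]
def ray(c,px,z):
    K,R,t=c; d=R.T@np.linalg.inv(K)@np.array([px[0],px[1],1.]); o=-R.T@t
    return o+d*(z-o[2])/d[2]
E
python3 - <<'E'
from h import *
s=readout.get_state()
for k,v in s.items(): print(k,np.round(v,4))
for n in ["scene","side","wrist"]:
    c=cam(n); im=cams.read_camera(n); cv2.imwrite(f"pics/{n}0.png",im)
    print(n,np.round(c[0],1).tolist(),"pos",-c[1].T@c[2])
print(readout.get_state()["clock"])
E
```

```text
pics
clock 0.0
joint_pos [-1.4616  0.314   0.0449  1.3036  0.      1.4312]
qvel [-0.0011 -0.0001  0.0011 -0.0005 -0.0013 -0.0013]
tau [-1.00000e-04 -4.80630e+01  2.98531e+01  1.93000e-02 -3.00000e-04
 -0.00000e+00]
tcp_pos [ 0.1415 -0.5568  0.2304]
orientation [ 0.0871  0.7017  0.0884 -0.7016]
wrist_force [-0.3555 -0.2255 -0.2774]
ft_torque [-0.0204  0.0328 -0.0303]
finger_gap 0.0857
scene [[472.9, 0.0, 318.2], [0.0, 472.9, 198.7], [0.0, 0.0, 1.0]] pos [ 0.26149349 -0.66176428  0.73756526]
side [[448.3, 0.0, 321.4], [0.0, 448.3, 194.6], [0.0, 0.0, 1.0]] pos [ 0.1947773  -0.86556267  0.64030517]
wrist [[309.1, 0.0, 311.1], [0.0, 309.1, 195.5], [0.0, 0.0, 1.0]] pos [ 0.21030878 -0.53977195  0.3734119 ]
0.15
```

View pics/scene0.png

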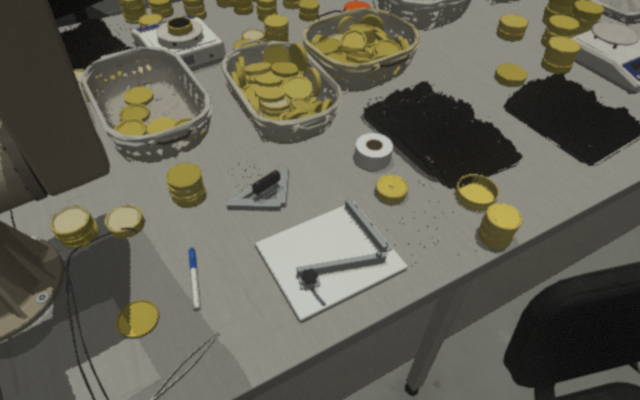

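View pics/side0.png

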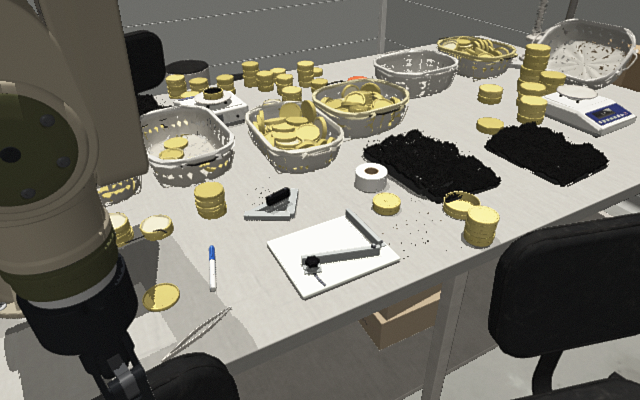

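View pics/wrist0.png

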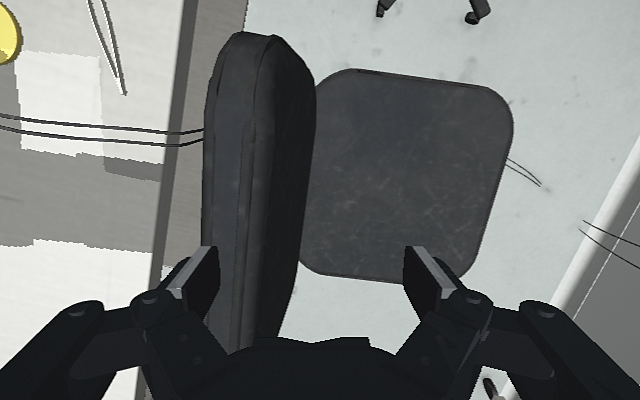

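The scene and side views show the board (scene about (330,258)), the square with its black grip at (262,186), the roll at (373,148) and the tin at (391,189). The side rail is swung in. Next I'll run the networks for masks.

Run:
```python
from h import *
import pickle
D={}
for n in ["scene","side"]:
    c=cam(n); im=cams.read_camera(n); cv2.imwrite(f"pics/{n}1.png",im)
    for o in ["board","setting_square","side_rail","back_rail","grip_centre"]:
        r=finder.regions_of(n,o)
        for q in r[:3]:
            ys,xs=np.nonzero(q["pixels"])
            print(n,o,round(q["conf"],2),np.round(q["point"],1),len(xs),xs.min(),xs.max(),ys.min(),ys.max())
        if r: D[n,o]=r[0]["pixels"]
    big=im[160:330,215:425] if n=="scene" else im[175:305,230:410]
    cv2.imwrite(f"pics/{n}z.png",cv2.resize(big,None,fx=3.5,fy=3.5,interpolation=cv2.INTER_CUBIC))
pickle.dump(D,open("D.pkl","wb")); print(readout.get_state()["clock"])
```

```text
scene board 0.88 [322.7 262.9] 9359 256 406 206 320
scene setting_square 0.98 [265.6 195.3] 1542 227 287 167 209
scene side_rail 0.58 [329.4 267.9] 1283 296 386 250 288
scene back_rail 0.69 [368.1 226.6] 739 345 390 199 251
scene grip_centre 0.91 [268.  193.9] 1606 227 288 166 209
side board 0.57 [328.8 254. ] 6004 267 398 216 298
side setting_square 0.84 [275.8 206.7] 1162 244 297 187 220
side side_rail 0.97 [330.5 256.8] 1033 301 379 243 273
side back_rail 0.95 [364.1 225.8] 435 346 385 208 245
side grip_centre 0.56 [277.4 205.5] 1177 244 297 187 219
0.75
```

View pics/scenez.png

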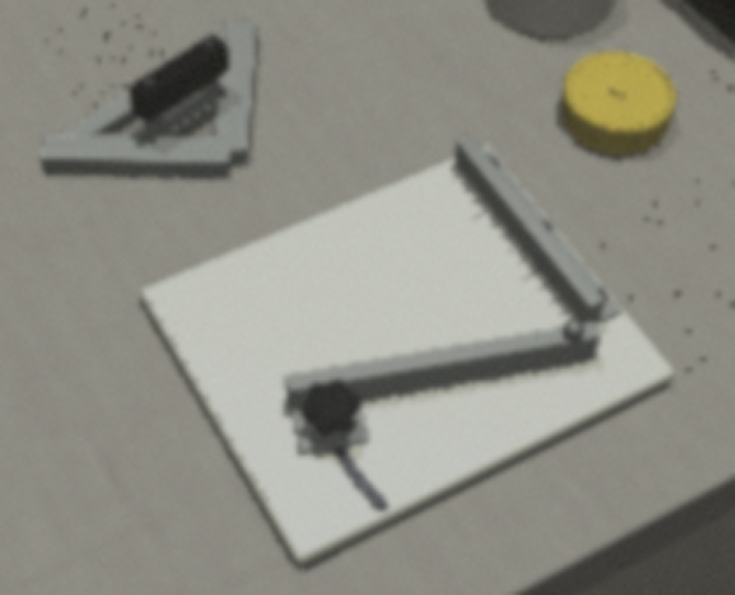

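View pics/sidez.png

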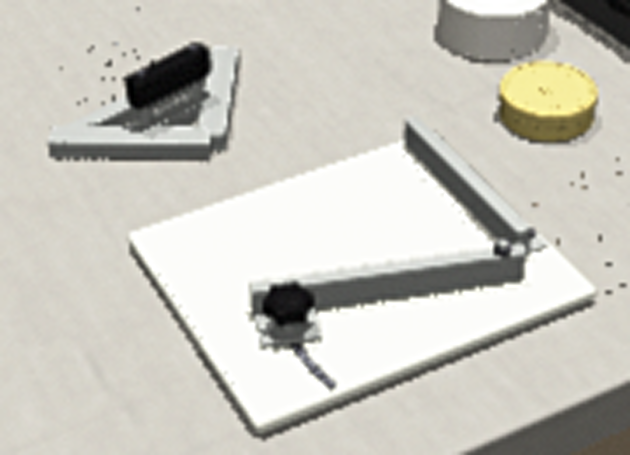

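```bash
cat > fit.py <<'E'
from h import *
import pickle
from scipy.optimize import minimize
def box(x0,x1,y0,y1,z0,z1): return np.array([[x,y,z] for x in(x0,x1) for y in(y0,y1) for z in(z0,z1)])
def prism(pts,z0,z1): return np.array([[x,y,z] for x,y in pts for z in(z0,z1)])
SQ=[box(20,40,-30,80,0,14),box(-80,30,-40,-20,0,14)]
# hypotenuse bar
SQ+= [prism([(-80,-20),(-80,-40),(-66,-34),(34,66),(40,80),(20,80)],0,14)]
d=np.array([1,1])/2**.5; n=np.array([1,-1])/2**.5
SQ+=[prism([a*33*d+b*8*n for a in(-1,1) for b in(-1,1)],30,54)]
SQ=[p/1000 for p in SQ]
BD=[box(-113,113,-93,93,0,12)/1000]
RL=[box(85,95,-48,87,12,34)/1000]
def place(parts,x,y,th,z=0):
    c,s=np.cos(th),np.sin(th); R=np.array([[c,-s,0],[s,c,0],[0,0,1]])
    return [p@R.T+[x,y,z] for p in parts]
SR=[box(-151,14,-5,5,12,34)/1000]
def render(c,parts,shape=(400,640),S=4):
    m=np.zeros(shape,np.uint8)
    for p in parts:
        h=cv2.convexHull(proj(c,p).astype(np.float32))
        cv2.fillConvexPoly(m,np.round(h*16).astype(np.int32),1,shift=4)
    return m>0
def iou(a,b): return (a&b).sum()/max(1,(a|b).sum())
def fit(cs,masks,parts,p0,z=0):
    f=lambda p:-np.mean([iou(render(c,place(parts,*p,z)),m) for c,m in zip(cs,masks)])
    best=None
    for k in range(4):
        r=minimize(f,p0 if best is None else best.x,method="Nelder-Mead",options=dict(initial_simplex=np.array([p0 if best is None else best.x]*4)+np.vstack([np.zeros(3),np.diag([.01,.01,.1])*(.6**k)*(-1)**k]),xatol=1e-5,fatol=1e-5))
        if best is None or r.fun<best.fun: best=r
    return best.x,-best.fun
E
python3 - <<'E'
from fit import *
D=pickle.load(open("D.pkl","rb"))
c=cam("scene"); c2=cam("side")
f=lambda u,v:(215+u/3.5,160+v/3.5)
A=ray(c,f(145,292),.012);B=ray(c,f(300,555),.012);C=ray(c,f(670,374),.012)
print("board corners",A,B,C,np.linalg.norm(A-B),np.linalg.norm(C-B))
ctr=(A+C)/2; th=np.arctan2(*(C-B)[1::-1]); print(ctr,th, np.arctan2(*(A-B)[1::-1])-np.pi/2)
g=lambda u,v:(230+u/3.5,175+v/3.5)
A2=ray(c2,g(130,236),.012);B2=ray(c2,g(260,430),.012);C2=ray(c2,g(595,292),.012)
print("side",A2,B2,C2)
P=ray(c,f(245,158),.014);Q=ray(c,f(42,150),.014);R=ray(c,f(255,25),.014)
print("sq",P,Q,R); ths=np.arctan2(*(P-Q)[1::-1])
p0=P[:2]-np.array([[np.cos(ths),-np.sin(ths)],[np.sin(ths),np.cos(ths)]])@[.04,-.04]
for cs,ks in [((c,),["scene"]),((c2,),["side"]),((c,c2),["scene","side"])]:
    print(ks,"sq",fit(cs,[D[k,"setting_square"] for k in ks],SQ,[*p0,ths]))
    print(ks,"bd",fit(cs,[D[k,"board"] for k in ks],BD,[ctr[0],ctr[1],th]))
    print(ks,"rail",fit(cs,[D[k,"back_rail"] for k in ks],RL,[ctr[0],ctr[1],th]))
    x=fit(cs,[D[k,"side_rail"] for k in ks],SR,[ctr[0]+.067,ctr[1]-.058,th+.2]); print("srail",x)
E
```

```text
board corners [ 0.44090569 -0.13758629  0.012     ] [ 0.44024078 -0.31724225  0.012     ] [ 0.6601298  -0.31939232  0.012     ] 0.1796571984661272 0.2198995301316568
[ 0.55051775 -0.2284893   0.012     ] -0.009777638038744617 -0.0037010464082918304
side [ 0.43667209 -0.14354406  0.012     ] [ 0.43573394 -0.32702538  0.012     ] [ 0.65686117 -0.32579787  0.012     ]
sq [ 0.53206697 -0.07826236  0.014     ] [ 0.43099026 -0.01598657  0.014     ] [0.5882368  0.01844644 0.014     ]
['scene'] sq (array([ 0.51796357, -0.02350685, -0.49320271]), np.float64(0.7555315704263357))
['scene'] bd (array([ 0.55246563, -0.22483398, -0.00115056]), np.float64(0.8992121445042275))
['scene'] rail (array([ 0.55493225, -0.22662673,  0.00784716]), np.float64(0.9023746701846965))
srail (array([ 0.61891766, -0.28183794, -0.28206002]), np.float64(0.7756457564575646))
['side'] sq (array([ 0.51670966, -0.02908648, -0.46451327]), np.float64(0.8174846625766872))
['side'] bd (array([ 0.55026441, -0.22580116, -0.01240938]), np.float64(0.8820761652698133))
['side'] rail (array([ 0.54821308, -0.23559286,  0.00887291]), np.float64(0.8392156862745098))
srail (array([ 0.61361362, -0.28428001, -0.26588091]), np.float64(0.7847652790079717))
['scene', 'side'] sq (array([ 0.51682178, -0.02914146, -0.46915315]), np.float64(0.7781534425549059))
['scene', 'side'] bd (array([ 0.55077855, -0.22538775,  0.00769667]), np.float64(0.8869345208272956))
['scene', 'side'] rail (array([ 0.55216105, -0.22712383,  0.00320219]), np.float64(0.7865685019206146))
srail (array([ 0.61816704, -0.28253109, -0.26741022]), np.float64(0.7398407583593225))
```

```bash
cat >> h.py <<'E'
def yaw_of(R): return np.arctan2(R[1,1],R[0,1])   # direction of tool y in world
def Rdown(yaw):
    y=np.array([np.cos(yaw),np.sin(yaw),0]); x=np.array([0,0,-1.]); return np.column_stack([x,y,np.cross(x,y)])
def goto(pos,yaw):
    s=readout.get_state(); R=Rq(s["orientation"]).as_matrix()
    if yaw is None: yaw=yaw_of(R)
    d=R.T@(np.array(pos)-s["tcp_pos"]); rv=Rn.from_matrix(R.T@Rdown(yaw)).as_rotvec()
    print("tcp",np.round(s["tcp_pos"],4),"yaw",round(yaw_of(R),4),"shift",np.round(d,4),"rv",np.round(rv,4),"F",np.round(s["wrist_force"],2),"gap",round(s["finger_gap"],4),"j",np.round(s["joint_pos"],2),"t",round(s["clock"],2))
E
python3 - <<'E'
from h import *
print(np.round(cams.camera_params("wrist")["mount"],4))
for y in [-72.5,107.5]:
    print(y); goto([.517,-.027,.231],np.radians(y))
E
```

```text
[[ 3.000e-04 -2.766e-01  9.610e-01 -1.429e-01]
 [ 1.000e+00  9.000e-04 -1.000e-04  2.000e-04]
 [-8.000e-04  9.610e-01  2.766e-01 -7.090e-02]
 [ 0.000e+00  0.000e+00  0.000e+00  1.000e+00]]
-72.5
tcp [ 0.1416 -0.5573  0.2313] yaw -1.3219 shift [ 3.000e-04 -4.215e-01 -4.944e-01] rv [-0.0566  0.     -0.0001] F [0.87 0.01 0.04] gap 0.0853 j [-1.46  0.31  0.05  1.3   0.    1.43] t 0.75
107.5
tcp [ 0.1416 -0.5573  0.2313] yaw -1.3219 shift [ 3.000e-04 -4.215e-01 -4.944e-01] rv [ 3.085e+00 -2.000e-04 -0.000e+00] F [0.87 0.01 0.04] gap 0.0853 j [-1.46  0.31  0.05  1.3   0.    1.43] t 0.75
```

Request:
drive_tool(moves=[[[0, -0.038, -0.045, 0, 0, 0, 0], [0, -0.076, -0.09, 0, 0, 0, 0], [0, -0.115, -0.135, 0, 0, 0, 0], [0, -0.153, -0.18, 0, 0, 0, 0], [0, -0.192, -0.225, 0, 0, 0, 0]]])

```text
clock: 1.38
tcp_pos: [0.3132, -0.3144, 0.2316]
orientation: [0.088, 0.702, 0.087, -0.701]
wrist_force: [-0.2, -1.2, 1.2]
finger_gap: 0.0857
```

Run:
```python
from h import *
goto([.517,-.027,.231],np.radians(-72.5))
```

```text
tcp [ 0.3132 -0.3144  0.2316] yaw -1.3225 shift [ 0.0005 -0.2285 -0.2681] rv [-0.0572 -0.0004 -0.0011] F [-0.2  -1.16  1.18] gap 0.0857 j [-0.97  0.06 -0.27  1.24  0.    1.92] t 1.38
```

Request:
drive_tool(moves=[[[0, -0.04, -0.047, -0.01, 0, 0, 0], [0, -0.08, -0.094, -0.02, 0, 0, 0], [0, -0.12, -0.141, -0.03, 0, 0, 0], [0, -0.16, -0.188, -0.045, 0, 0, 0], [0, -0.2, -0.235, -0.057, 0, 0, 0]]])

```text
clock: 2.0
tcp_pos: [0.493, -0.061, 0.2319]
orientation: [0.108, 0.699, 0.107, -0.698]
wrist_force: [0.7, -1.6, -0.9]
finger_gap: 0.0854
```

Run:
```python
from h import *
goto([.517,-.027,.231],np.radians(-72.5))
```

```text
tcp [ 0.493  -0.061   0.2319] yaw -1.265 shift [ 0.0009 -0.0252 -0.0331] rv [ 0.0004 -0.0013 -0.002 ] F [ 0.67 -1.64 -0.92] gap 0.0854 j [-0.28  0.16 -0.15  1.26 -0.    2.55] t 2.0
```

Run:
```python
from fit import *
cams.read_camera("scene")  # settle
c=cam("wrist"); im=cams.read_camera("wrist"); cv2.imwrite("pics/w1.png",im)
W={}
for o in ["setting_square","board","back_rail","side_rail"]:
    for q in finder.regions_of("wrist",o)[:2]:
        ys,xs=np.nonzero(q["pixels"]); print(o,round(q["conf"],2),np.round(q["point"]),len(xs),xs.min(),xs.max(),ys.min(),ys.max())
        W.setdefault(o,q["pixels"])
pickle.dump((c,W),open("W1.pkl","wb"))
print(fit([c],[W["setting_square"]],SQ,[.517,-.028,-.475]))
v=im.copy()
x=fit([c],[W["setting_square"]],SQ,[.517,-.028,-.475])[0]
for p in place(SQ,*x):
    cv2.polylines(v,[cv2.convexHull(proj(c,p).astype(np.int32))],True,(0,0,255),1)
for p in place(BD+RL,.5515,-.227,0.0): cv2.polylines(v,[cv2.convexHull(proj(c,p).astype(np.int32))],True,(0,255,0),1)
cv2.imwrite("pics/w1o.png",v); goto([.517,-.027,.231],np.radians(-72.5))
```

```text
board 0.69 [459. 172.] 25754 357 578 49 270
board 0.17 [487.  83.] 3010 425 550 53 113
back_rail 0.82 [487.  84.] 3072 425 550 53 113
side_rail 0.58 [491. 190.] 3183 445 558 120 247Traceback (most recent call last):
  File "<stdin>", line 10, in <module>
KeyError: 'setting_square'
```

View pics/w1.png

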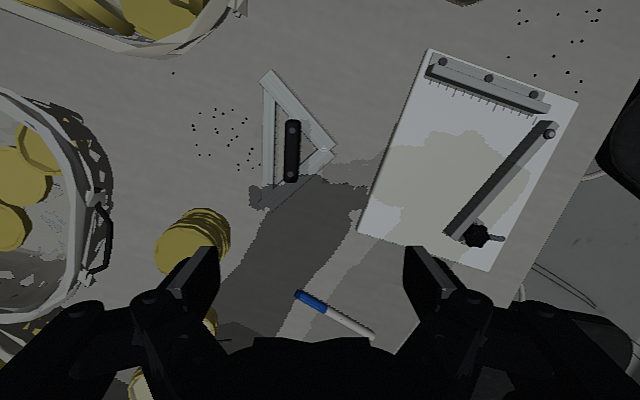

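The wrist view shows the square (leg ends (268,72) and (252,195), right angle (333,150), grip (291,150)) and the whole board at right. The finder missed the square, so I'll pick its points from a zoom.

Run:
```python
from fit import *
im=cv2.imread("pics/w1.png")
def z(x0,y0,w,h,k,n):
    b=cv2.convertScaleAbs(cv2.resize(im[y0:y0+h,x0:x0+w],None,fx=k,fy=k,interpolation=cv2.INTER_CUBIC),alpha=1.5,beta=10)
    for i in range(0,w,10): cv2.putText(b,str(x0+i),(i*k,8),0,.3,(0,0,255)); cv2.line(b,(i*k,0),(i*k,b.shape[0]),(0,0,90),1) if i%20==0 else 0
    for i in range(0,h,10): cv2.putText(b,str(y0+i),(0,i*k+4),0,.3,(0,0,255)); cv2.line(b,(0,i*k),(b.shape[1],i*k),(0,0,90),1) if i%20==0 else 0
    cv2.imwrite(n,b)
z(240,60,110,150,4,"pics/w1a.png"); z(350,40,240,240,2.5.__int__()+1,"pics/w1b.png") if 0 else None
z(350,40,190,0,3,"pics/x.png") if 0 else z(420,40,160,100,4,"pics/w1b.png")
```

```text
(no output)
```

View pics/w1a.png

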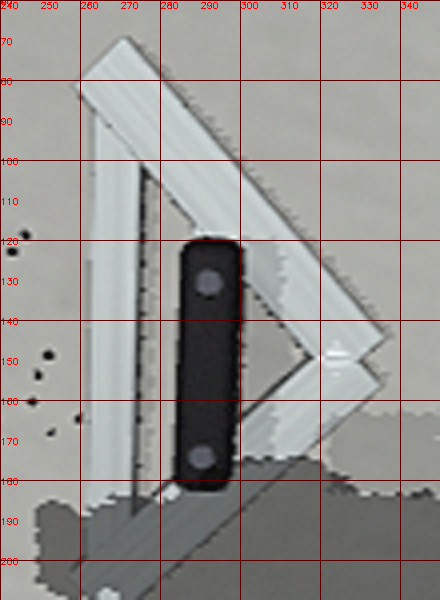

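View pics/w1b.png

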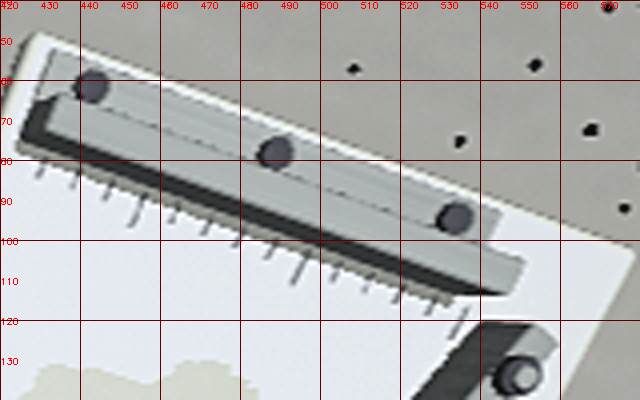

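Run:
```python
from fit import *
from scipy.optimize import least_squares
c,W=pickle.load(open("W1.pkl","rb"))
def pf(M,px,p0):
    M=np.array(M)/1000; px=np.array(px,float)
    f=lambda p:(proj(c,place([M],*p)[0])-px).ravel()
    r=least_squares(f,p0,loss="soft_l1"); print(np.round(r.x,4)); print(np.round(r.fun.reshape(-1,2),1).tolist()); return r.x
q=pf([(40,80,14),(20,80,14),(40,-30,14),(30,-40,14),(0,0,54)],[(271.3,69.2),(258,82),(337,143.5),(336,156),(292,151)],[.517,-.028,-.475])
m=pf([(113,93,12),(113,-93,12),(-113,93,12),(-113,-93,12)],[(428,48),(578.5,103),(358,230),(491,271)],[.551,-.227,0])
b=pf([(85,87,34),(85,-48,34)],[(431,73),(546,113)],[.551,-.227,0])
a=ray(c,(545,133.5),.034)
print("bolt",a)
v=cv2.imread("pics/w1.png")
for p in place(SQ,*q): cv2.polylines(v,[cv2.convexHull(proj(c,p).astype(np.int32))],True,(0,0,255),1)
for p in place(BD+RL,*m): cv2.polylines(v,[cv2.convexHull(proj(c,p).astype(np.int32))],True,(0,255,0),1)
for p in place([box(-151,14,-5,5,12,34)/1000],*(place([np.array([[.067,-.058,0]])],*m)[0][0,:2]),m[2]-.27): cv2.polylines(v,[cv2.convexHull(proj(c,p).astype(np.int32))],True,(255,0,255),1)
cv2.imwrite("pics/w1o.png",v)
# cross-check: project into scene and side
D=pickle.load(open("D.pkl","rb"))
for n in ["scene","side"]:
    im=cv2.imread(f"pics/{n}1.png"); cc=cam(n)
    for p in place(SQ,*q): cv2.polylines(im,[cv2.convexHull(proj(cc,p).astype(np.int32))],True,(0,0,255),1)
    for p in place(BD+RL,*m): cv2.polylines(im,[cv2.convexHull(proj(cc,p).astype(np.int32))],True,(0,255,0),1)
    cv2.imwrite(f"pics/{n}o.png",cv2.resize(im[160:330,215:425],None,fx=3.5,fy=3.5))
```

```text
[ 0.5149 -0.0286 -0.5204]
[[-0.5, -0.8], [-0.2, -0.5], [0.2, 0.3], [0.3, -0.0], [0.2, 1.6]]
[ 0.5495 -0.2278  0.0095]
[[-0.0, -0.5], [2.7, -1.4], [-1.0, 3.9], [-0.4, 2.4]]
[ 0.5501 -0.227   0.0084]
[[-1.0, -0.3], [1.0, 0.4]]
bolt [ 0.61615398 -0.2828422   0.034     ]
```

View pics/w1o.png

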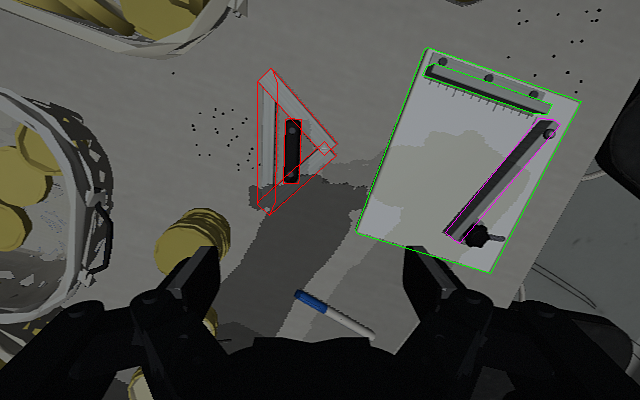

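View pics/sceneo.png

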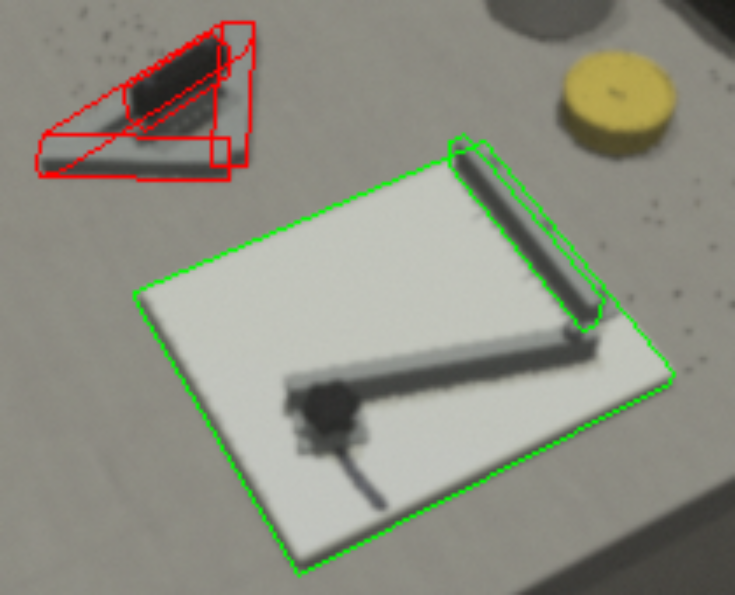

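Square at (0.515, -0.029) with yaw -0.52, and board at (0.550, -0.227) with yaw about 0.008. The overlays agree to about 2 mm. Moving over the grip next.

Run:
```python
from h import *
goto([.515,-.0286,.10],-1.3056)
```

```text
tcp [ 0.4914 -0.0633  0.2314] yaw -1.2661 shift [ 0.1314 -0.0261 -0.0329] rv [ 0.0395  0.0002 -0.0011] F [-0.   -0.49 -0.64] gap 0.0855 j [-0.29  0.16 -0.15  1.26 -0.    2.55] t 2.3
```

Request:
drive_tool(moves=[[[0.03, -0.012, -0.015, 0.02, 0, 0, 0], [0.07, -0.026, -0.033, 0.04, 0, 0, 0], [0.11, -0.026, -0.033, 0.04, 0, 0, 0], [0.131, -0.026, -0.033, 0.04, 0, -0.001, 0], [0.131, -0.026, -0.033, 0.04, 0, -0.001, 0]]])

```text
clock: 2.92
tcp_pos: [0.5131, -0.0301, 0.0989]
orientation: [-0.092, -0.7, -0.093, 0.702]
wrist_force: [-0.4, 0.1, 0.5]
finger_gap: 0.0857
```

Run:
```python
from fit import *
goto([.515,-.0286,.023],-1.3056)
c=cam("wrist"); im=cams.read_camera("wrist"); v=im.copy()
q=[ 0.5149,-0.0286,-0.5204]
for p in place(SQ,*q): cv2.polylines(v,[cv2.convexHull(proj(c,p).astype(np.int32))],True,(0,0,255),1)
cv2.imwrite("pics/w2.png",np.hstack([im[:,160:460],v[:,160:460]]))
```

```text
tcp [ 0.5131 -0.0301  0.0989] yaw -1.3091 shift [ 0.0759 -0.0008 -0.0025] rv [-0.0035  0.0037  0.0014] F [-0.38  0.06  0.5 ] gap 0.0857 j [-0.21  0.28 -0.34  0.96 -0.    2.67] t 2.92
```

View pics/w2.png

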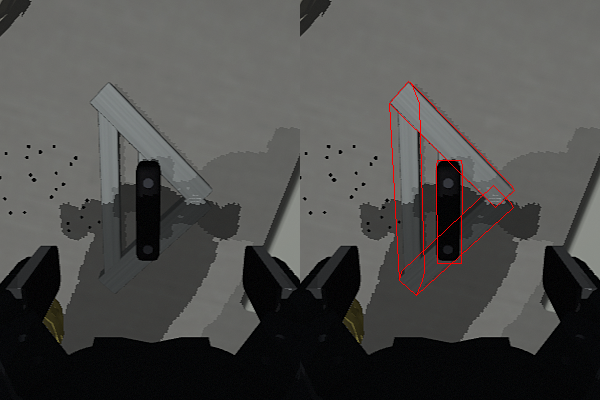

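The overlay fits the square to about 2 px, and the bar sits centred between the fingers. Descend and grasp.

Request:
drive_tool(moves=[[[0.03, -0.001, -0.002, -0.003, 0.003, 0, 0], [0.06, -0.001, -0.002, -0.003, 0.003, 0, 0], [0.077, -0.001, -0.002, -0.003, 0.003, 0, 0], [0.077, -0.001, -0.002, -0.003, 0.003, 0, 120], [0.077, -0.001, -0.002, -0.003, 0.003, 0, 255]]], squeeze=60)

```text
clock: 3.6
tcp_pos: [0.517, -0.0293, 0.0249]
orientation: [0.093, 0.702, 0.093, -0.7]
wrist_force: [-0.3, 0.5, -0.1]
finger_gap: 0.0514
```

Request:
drive_tool(moves=[[[0, 0, 0, 0, 0, 0, 255], [0, 0, 0, 0, 0, 0, 255], [0, 0, 0, 0, 0, 0, 255], [0, 0, 0, 0, 0, 0, 255], [0, 0, 0, 0, 0, 0, 255]]], squeeze=60)

```text
clock: 4.22
tcp_pos: [0.5181, -0.029, 0.0264]
orientation: [0.093, 0.703, 0.093, -0.699]
wrist_force: [-1.0, 1.4, 7.5]
finger_gap: 0.0154
```

Run:
```python
from h import *
goto([.515,-.0286,.10],-1.3056)
```

```text
tcp [ 0.5181 -0.029   0.0264] yaw -1.3063 shift [-0.0736 -0.0011  0.0024] rv [-0.0007 -0.0064 -0.0011] F [-0.97  1.37  7.47] gap 0.0154 j [-0.21  0.36 -0.43  0.78  0.    2.67] t 4.22
```

Request:
drive_tool(moves=[[[-0.02, 0, 0, 0, 0, 0, 255], [-0.045, 0, 0, 0, 0, 0, 255], [-0.07, 0, 0, 0, -0.006, 0, 255], [-0.07, 0, 0, 0, -0.006, 0, 255], [-0.07, 0, 0, 0, -0.006, 0, 255]]], squeeze=80)

```text
clock: 4.85
tcp_pos: [0.5169, -0.0289, 0.0953]
orientation: [-0.094, -0.701, -0.093, 0.701]
wrist_force: [-0.6, -0.1, -4.6]
finger_gap: 0.0146
```

Run:
```python
from fit import *
goto([.580,-.195,.095],-.778)
c=cam("wrist"); s=readout.get_state(); im=cams.read_camera("wrist"); cv2.imwrite("pics/w3.png",im)
for o in ["closed_tin","label_roll"]:
    finder.regions_of("wrist",o)
cams.read_camera("scene"); 
for o,h in [("closed_tin",.012),("label_roll",.02)]:
    for q in finder.regions_of("scene",o)[:1]: print(o,q["conf"],q["point"],ray(cam("scene"),q["point"],h))
print(cam("wrist")[2])
goto([.580,-.195,.095],-.778)
```

```text
tcp [ 0.5169 -0.0289  0.0953] yaw -1.3061 shift [ 0.0004  0.1768 -0.0174] rv [-5.281e-01  9.000e-04 -3.000e-04] F [-0.59 -0.07 -4.57] gap 0.0146 j [-0.21  0.29 -0.34  0.95 -0.    2.67] t 4.85
closed_tin 0.81 [389.7, 187.1] [ 0.75188046 -0.13759618  0.012     ]
label_roll 0.66 [370.0, 151.7] [ 0.77197475 -0.03085988  0.02      ]
[-0.16376565  0.47423749  0.38507746]
tcp [ 0.5171 -0.029   0.0956] yaw -1.3063 shift [ 0.0006  0.1767 -0.0173] rv [-5.283e-01  9.000e-04 -2.000e-04] F [ 1.26 -0.3  -3.52] gap 0.0144 j [-0.21  0.29 -0.34  0.95 -0.    2.67] t 5.15
```

View pics/w3.png

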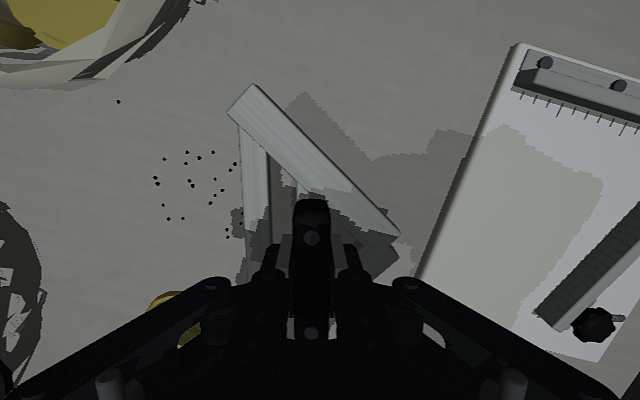

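The square is held level above the table. Its back leg runs from (253,84) to (400,232), and the board is at right. Moving to the staging pose above the board.

Request:
drive_tool(moves=[[[0, 0.04, -0.004, -0.12, 0, 0, 255], [0, 0.085, -0.009, -0.26, 0, 0, 255], [0, 0.13, -0.013, -0.4, 0, 0, 255], [0, 0.177, -0.017, -0.528, 0, 0, 255], [0, 0.177, -0.017, -0.528, 0.001, 0, 255]]])

```text
clock: 5.78
tcp_pos: [0.5811, -0.1991, 0.0951]
orientation: [0.273, 0.653, 0.271, -0.652]
wrist_force: [-0.3, 1.3, -5.2]
finger_gap: 0.0146
```

Run:
```python
from fit import *
from scipy.optimize import least_squares
cams.read_camera("side"); c=cam("wrist");goto([.580,-.195,.095],-.778); s=readout.get_state(); im=cams.read_camera("wrist"); cv2.imwrite("pics/w4.png",im)
v=im.copy()
# predicted square, using grasp relation
dy=yaw_of(Rq(s["orientation"]).as_matrix())+1.3063
o=np.array([.5149-.5181,-.0286+.029]); R=np.array([[np.cos(dy),-np.sin(dy)],[np.sin(dy),np.cos(dy)]])
p=s["tcp_pos"][:2]+R@o; z=s["tcp_pos"][2]-.0264
print("pred sq",p,-.5204+dy,z)
for q in place(SQ,*p,-.5204+dy,z): cv2.polylines(v,[cv2.convexHull(proj(c,q).astype(np.int32))],True,(0,0,255),1)
for q in place(BD+RL,.55,-.2273,.008): cv2.polylines(v,[cv2.convexHull(proj(c,q).astype(np.int32))],True,(0,255,0),1)
cv2.imwrite("pics/w4o.png",v); pickle.dump((c,s),open("W4.pkl","wb"))
sc=cv2.imread; i2=cams.read_camera("side"); cv2.imwrite("pics/s4.png",cv2.resize(i2[150:320,220:430],None,fx=3.5,fy=3.5))
```

```text
tcp [ 0.5799 -0.1969  0.0948] yaw -0.7814 shift [-0.0002 -0.0013 -0.0015] rv [-0.0034 -0.      0.0004] F [-0.91  0.89 -3.54] gap 0.0148 j [-0.46  0.45 -0.09  1.03  0.    1.89] t 5.83
pred sq [ 0.57691476 -0.19818625] 0.004535464199760919 0.06843553790219672
```

View pics/w4.png

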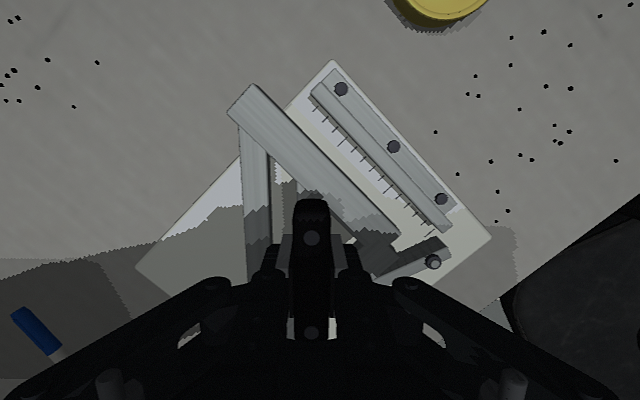

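View pics/w4o.png

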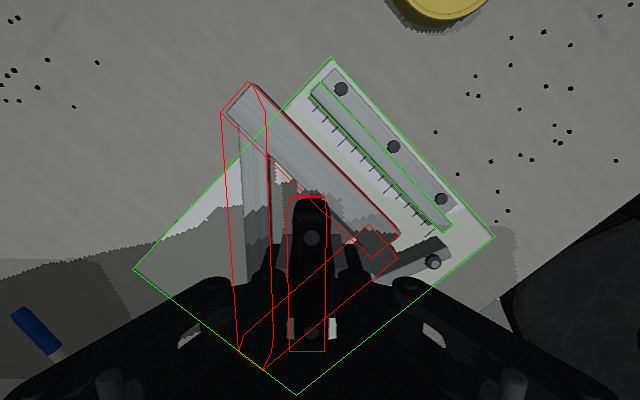

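View pics/s4.png

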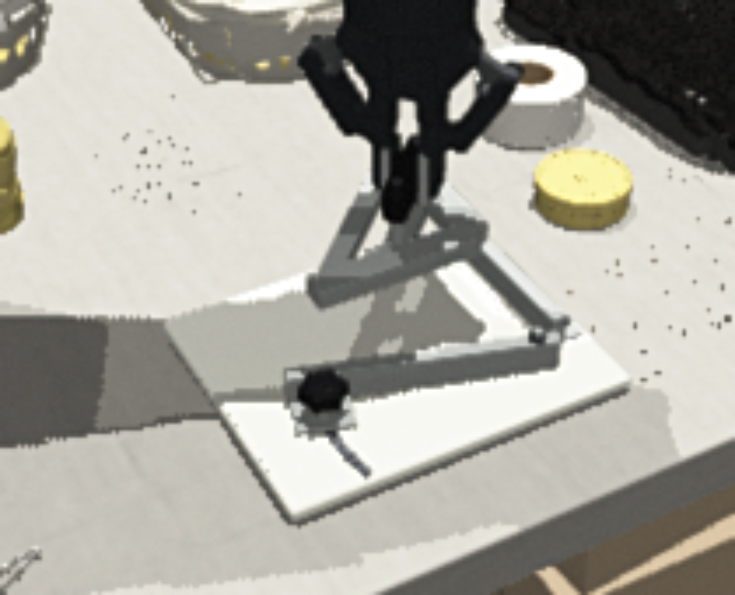

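Request:
drive_tool(moves=[[[0.025, 0, 0, -0.003, 0, 0, 255], [0.045, 0, 0, -0.004, 0, 0, 255], [0.053, 0, 0, -0.004, 0, 0, 255], [0.055, 0, 0, -0.004, 0, 0, 255], [0.056, 0, 0, -0.004, 0, 0, 255]]])

```text
clock: 6.55
tcp_pos: [0.5794, -0.1945, 0.0397]
orientation: [-0.274, -0.652, -0.274, 0.652]
wrist_force: [-0.6, -0.5, -3.9]
finger_gap: 0.0146
```

Run:
```python
from fit import *
c=cam("wrist");goto([.580,-.195,.038],-.778); s=readout.get_state(); im=cams.read_camera("wrist"); cv2.imwrite("pics/w5.png",im)
i2=cams.read_camera("side"); cv2.imwrite("pics/s5.png",cv2.resize(i2[150:320,220:430],None,fx=3.5,fy=3.5))
goto([.580,-.195,.038],-.778)
```

```text
tcp [ 0.5794 -0.1945  0.0397] yaw -0.7746 shift [ 0.0017  0.0008 -0.0001] rv [ 0.0034 -0.0001  0.0008] F [-0.63 -0.46 -3.94] gap 0.0146 j [-0.46  0.5  -0.16  0.91  0.    1.89] t 6.55
tcp [ 0.5794 -0.1947  0.0397] yaw -0.7748 shift [ 0.0017  0.0006 -0.0003] rv [ 0.0032 -0.0001  0.0008] F [ 0.15 -0.4  -4.93] gap 0.0148 j [-0.46  0.5  -0.16  0.91  0.    1.89] t 6.65
```

View pics/w5.png

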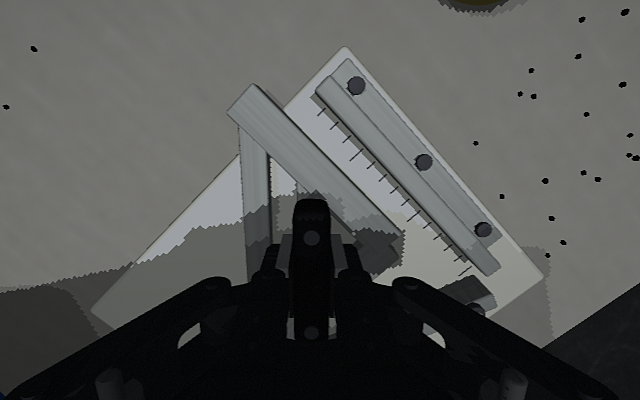

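View pics/s5.png

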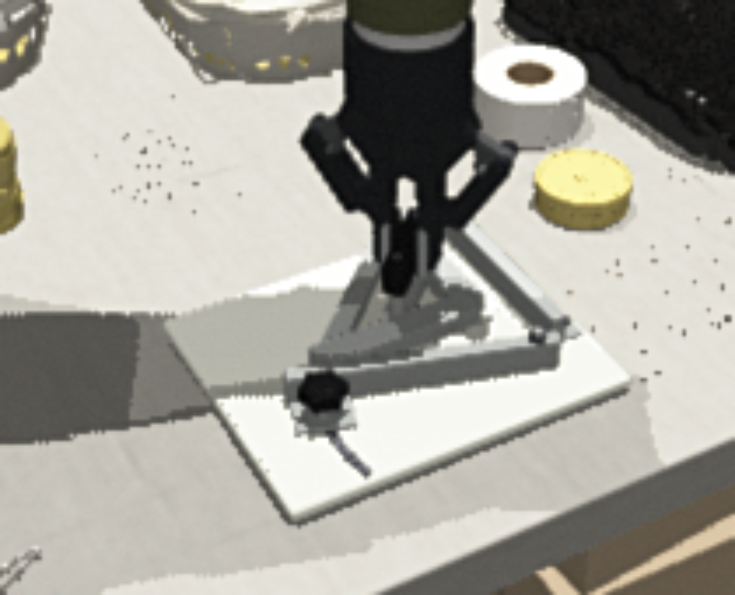

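Request:
drive_tool(moves=[[[0.001, 0, 0, 0, 0, 0, 255], [0.0015, 0, 0, 0, 0, 0, 255], [0.002, 0, 0, 0, 0, 0, 255], [0.002, 0, 0, 0, 0, 0, 255], [0.002, 0, 0, 0, 0, 0, 255]]])

```text
clock: 7.28
tcp_pos: [0.5797, -0.1952, 0.0385]
orientation: [0.274, 0.652, 0.274, -0.652]
wrist_force: [-2.4, -1.6, 4.6]
finger_gap: 0.015
```

Run:
```python
from h import *
goto([.5915,-.2027,.038],-.777)
```

```text
tcp [ 0.5797 -0.1952  0.0385] yaw -0.7752 shift [ 0.0005  0.0137 -0.0029] rv [ 0.0018 -0.0002 -0.0006] F [-2.4  -1.56  4.57] gap 0.015 j [-0.46  0.5  -0.16  0.91  0.    1.89] t 7.28
```

Request:
drive_tool(moves=[[[0, 0.004, -0.001, 0, 0, 0, 255], [0, 0.008, -0.002, 0, 0, 0, 255], [0, 0.012, -0.0025, 0, 0, 0, 255], [0, 0.014, -0.003, 0, 0, 0, 255], [0, 0.014, -0.003, 0, 0, 0, 255]]])

```text
clock: 7.9
tcp_pos: [0.5899, -0.2013, 0.0386]
orientation: [-0.273, -0.651, -0.275, 0.652]
wrist_force: [-6.8, 3.4, 7.3]
finger_gap: 0.0146
```

Run:
```python
from h import *
goto([.5915,-.2227,.038],-.777)
```

```text
tcp [ 0.5899 -0.2013  0.0386] yaw -0.7742 shift [0.0006 0.0161 0.0142] rv [0.0028 0.0003 0.0038] F [-6.82  3.38  7.32] gap 0.0146 j [-0.46  0.52 -0.12  0.93  0.    1.89] t 7.9
```

Request:
drive_tool(moves=[[[-0.001, 0.003, 0.003, 0.001, 0, 0, 255], [-0.001, 0.006, 0.006, 0.002, 0, 0, 255], [-0.001, 0.009, 0.009, 0.002, 0, 0, 255], [-0.001, 0.011, 0.011, 0.003, 0, 0, 255], [-0.001, 0.011, 0.011, 0.003, 0, 0, 255]]])

```text
clock: 8.52
tcp_pos: [0.5894, -0.2155, 0.0388]
orientation: [-0.271, -0.651, -0.276, 0.653]
wrist_force: [-1.7, 5.6, -0.8]
finger_gap: 0.0149
```

Run:
```python
from h import *
goto([.5915,-.2316,.038],-.777)
i2=cams.read_camera("side"); cv2.imwrite("pics/s6.png",cv2.resize(i2[150:320,220:430],None,fx=3.5,fy=3.5))
im=cams.read_camera("wrist"); cv2.imwrite("pics/w6.png",im)
```

```text
tcp [ 0.5894 -0.2155  0.0388] yaw -0.7773 shift [0.0007 0.0128 0.01  ] rv [-0.0003 -0.0007  0.0071] F [-1.71  5.56 -0.84] gap 0.0149 j [-0.48  0.53 -0.11  0.94  0.    1.87] t 8.53
```

View pics/s6.png

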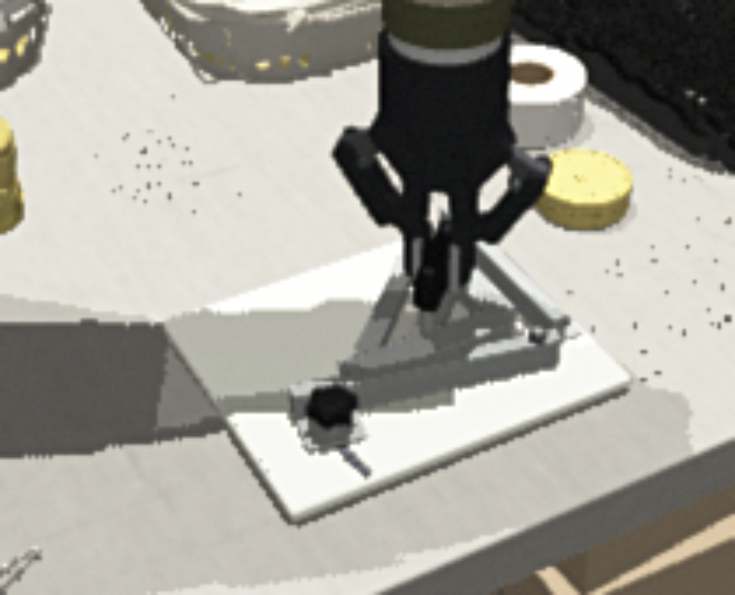

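View pics/w6.png

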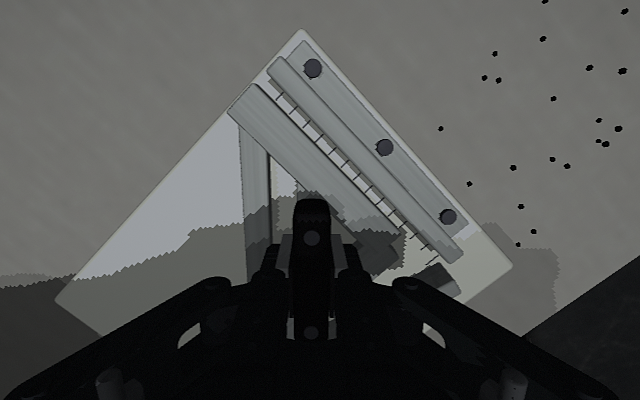

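The side leg is pushing the rail out with about 5.6 N on the wrist. The back gap is a few mm and parallel. Continuing toward -y.

Request:
drive_tool(moves=[[[0, 0.003, 0.003, 0, 0, 0.002, 255], [0, 0.005, 0.005, 0, 0, 0.004, 255], [0, 0.007, 0.007, 0, 0, 0.004, 255], [0, 0.009, 0.009, 0, 0, 0.004, 255], [0, 0.01, 0.01, 0, 0, 0.004, 255]]])

```text
clock: 9.25
tcp_pos: [0.589, -0.2272, 0.0387]
orientation: [0.271, 0.652, 0.276, -0.652]
wrist_force: [-3.3, 9.0, 5.0]
finger_gap: 0.0149
```

Run:
```python
from h import *
goto([.5915,-.2386,.038],-.777)
```

```text
tcp [ 0.589  -0.2272  0.0387] yaw -0.7761 shift [0.0006 0.0098 0.0064] rv [ 0.0008 -0.0037  0.0069] F [-3.31  8.97  5.04] gap 0.0149 j [-0.5   0.54 -0.1   0.94  0.01  1.85] t 9.25
```

Request:
drive_tool(moves=[[[-0.0006, 0.0015, 0.0015, 0, 0, 0.003, 255], [-0.0006, 0.003, 0.003, 0, 0, 0.003, 255], [-0.0006, 0.0045, 0.0045, 0, 0, 0.003, 255], [-0.0006, 0.0055, 0.0055, 0, 0, 0.003, 255], [-0.0006, 0.006, 0.006, 0, 0, 0.003, 255]]])

```text
clock: 9.88
tcp_pos: [0.5884, -0.2337, 0.0388]
orientation: [0.27, 0.653, 0.277, -0.651]
wrist_force: [-2.3, 7.2, 2.3]
finger_gap: 0.015
```

Run:
```python
from h import *
goto([.598,-.2386,.0385],-.777)
i2=cams.read_camera("side"); cv2.imwrite("pics/s7.png",cv2.resize(i2[150:320,220:430],None,fx=3.5,fy=3.5))
im=cams.read_camera("wrist"); cv2.imwrite("pics/w7.png",im)
```

```text
tcp [ 0.5884 -0.2337  0.0388] yaw -0.7756 shift [ 0.0002  0.0103 -0.0032] rv [ 0.0014 -0.0056  0.0078] F [-2.33  7.17  2.35] gap 0.015 j [-0.51  0.54 -0.09  0.94  0.01  1.84] t 9.88
```

View pics/s7.png

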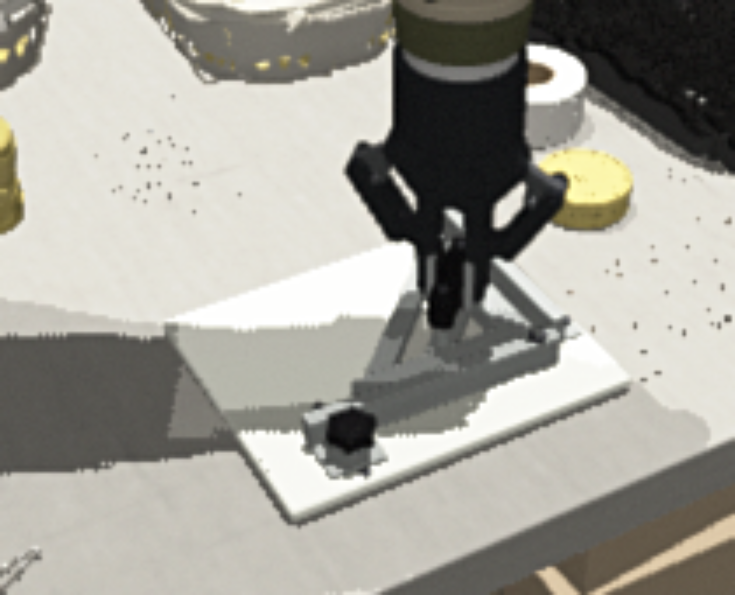

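View pics/w7.png

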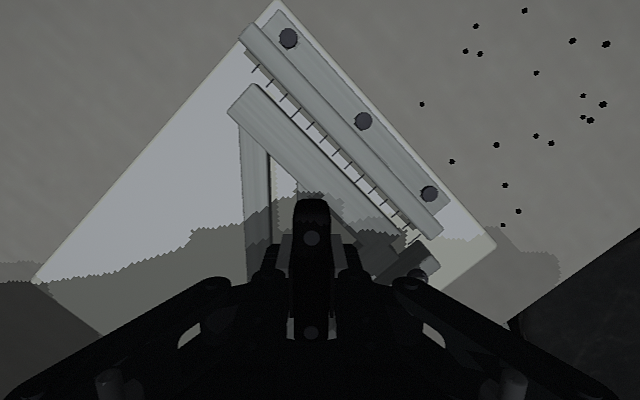

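The gap to the back rail is parallel, about 8 mm, and the side rail is nearly square. Closing in x, slightly in y.

Request:
drive_tool(moves=[[[0, 0.0015, -0.0005, 0, 0, 0.003, 255], [0, 0.003, -0.001, 0, 0, 0.004, 255], [0, 0.0045, -0.002, 0, 0, 0.004, 255], [0, 0.005, -0.002, 0, 0, 0.004, 255], [0, 0.005, -0.002, 0, 0, 0.004, 255]]])

```text
clock: 10.6
tcp_pos: [0.5897, -0.2339, 0.0388]
orientation: [-0.27, -0.652, -0.278, 0.652]
wrist_force: [-12.2, 8.5, 10.6]
finger_gap: 0.0148
```

Run:
```python
from h import *
goto([.598,-.2386,.0385],-.777)
im=cams.read_camera("wrist"); cv2.imwrite("pics/w8.png",im)
```

```text
tcp [ 0.5897 -0.2339  0.0388] yaw -0.7764 shift [ 0.0002  0.0092 -0.0025] rv [ 0.0006 -0.0032  0.0109] F [-12.18   8.54  10.57] gap 0.0148 j [-0.51  0.55 -0.08  0.95  0.01  1.84] t 10.6
```

View pics/w8.png

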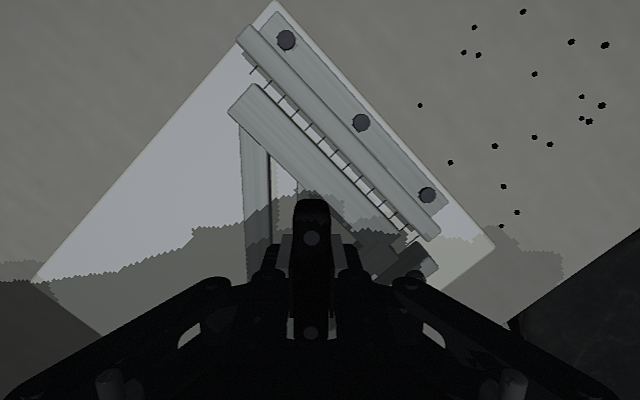

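Request:
drive_tool(moves=[[[-0.0015, 0, 0, 0, 0, 0.006, 255], [-0.0015, 0.001, 0, 0, 0, 0.008, 255], [-0.0015, 0.002, -0.001, 0, 0, 0.008, 255], [-0.0015, 0.003, -0.002, 0, 0, 0.008, 255], [-0.0015, 0.003, -0.002, 0, 0, 0.008, 255]]])

```text
clock: 11.28
tcp_pos: [0.5932, -0.2344, 0.0398]
orientation: [0.272, 0.653, 0.275, -0.652]
wrist_force: [-2.1, 4.0, -4.6]
finger_gap: 0.0149
```

Run:
```python
from h import *
goto([.598,-.2386,.0385],-.777); print(readout.get_state()["ft_torque"])
i2=cams.read_camera("side"); cv2.imwrite("pics/s9.png",cv2.resize(i2[180:300,270:430],None,fx=5,fy=5,interpolation=cv2.INTER_CUBIC))
goto([.598,-.2386,.0385],-.777)
```

```text
tcp [ 0.5932 -0.2344  0.0398] yaw -0.7764 shift [ 0.0013  0.0064 -0.0004] rv [ 0.0006 -0.0032  0.0037] F [-2.05  4.01 -4.63] gap 0.0149 j [-0.5   0.55 -0.08  0.95  0.    1.84] t 11.28
[ 0.78460611  0.34001005 -0.39497933]
tcp [ 0.5931 -0.2344  0.0398] yaw -0.7764 shift [ 0.0013  0.0064 -0.0004] rv [ 0.0006 -0.0033  0.0037] F [-2.17  2.46 -5.  ] gap 0.015 j [-0.5   0.55 -0.08  0.95  0.    1.84] t 11.32
```

View pics/s9.png

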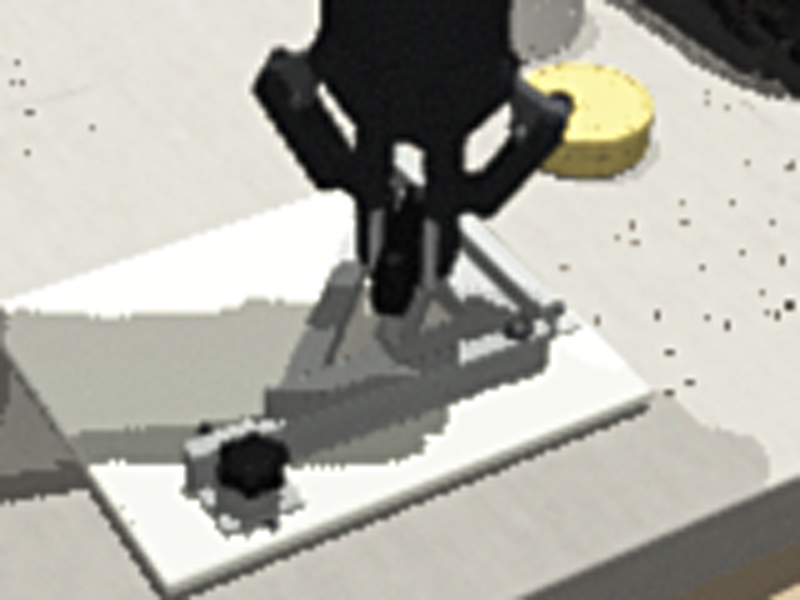

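Request:
drive_tool(moves=[[[0.0002, 0.001, 0, 0, 0, 0.002, 255], [0.0002, 0.002, -0.0005, 0, 0, 0.003, 255], [0.0002, 0.003, -0.001, 0, 0, 0.003, 255], [0.0002, 0.004, -0.0014, 0, 0, 0.003, 255], [0.0002, 0.0042, -0.0014, 0, 0, 0.003, 255]]])

```text
clock: 11.95
tcp_pos: [0.5965, -0.2361, 0.0396]
orientation: [0.273, 0.653, 0.275, -0.651]
wrist_force: [-4.7, 4.9, -2.5]
finger_gap: 0.0145
```

Run:
```python
from h import *
goto([.598,-.2386,.0385],-.777); print(readout.get_state()["ft_torque"])
im=cams.read_camera("wrist"); cv2.imwrite("pics/w10.png",im)
```

```text
tcp [ 0.5965 -0.2361  0.0396] yaw -0.7764 shift [0.0011 0.0028 0.0008] rv [ 0.0006 -0.0028  0.0019] F [-4.68  4.88 -2.49] gap 0.0145 j [-0.5   0.55 -0.07  0.95  0.    1.84] t 11.95
[ 0.97775902  0.87978976 -0.38406527]
```

View pics/w10.png

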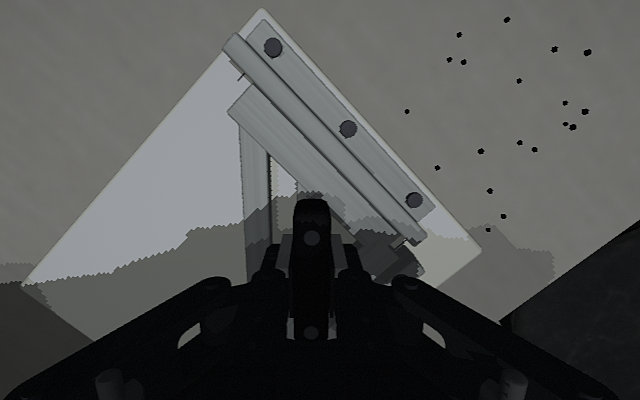

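Request:
drive_tool(moves=[[[0.0003, 0.0005, 0, 0, 0, 0.001, 255], [0.0003, 0.001, 0, 0, 0, 0.002, 255], [0.0003, 0.0015, 0, 0, 0, 0.002, 255], [0.0003, 0.0018, 0, 0, 0, 0.002, 255], [0.0003, 0.002, 0, 0, 0, 0.002, 255]]])

```text
clock: 12.62
tcp_pos: [0.5966, -0.2366, 0.0392]
orientation: [0.272, 0.652, 0.275, -0.652]
wrist_force: [-5.1, 5.2, -1.4]
finger_gap: 0.0149
```

Run:
```python
from h import *
goto([.598,-.2386,.0385],-.777); print(readout.get_state()["ft_torque"])
im=cams.read_camera("wrist"); cv2.imwrite("pics/w11.png",cv2.resize(im[20:290,210:450],None,fx=2.2,fy=2.2,interpolation=cv2.INTER_CUBIC))
i2=cams.read_camera("scene"); cv2.imwrite("pics/s11.png",cv2.resize(i2[180:330,260:420],None,fx=4,fy=4,interpolation=cv2.INTER_CUBIC))
```

```text
tcp [ 0.5966 -0.2366  0.0392] yaw -0.7762 shift [0.0007 0.0024 0.0005] rv [ 0.0008 -0.002   0.0027] F [-5.14  5.19 -1.38] gap 0.0149 j [-0.5   0.55 -0.07  0.95  0.    1.84] t 12.62
[ 1.20395366  1.34031856 -0.37178225]
```

View pics/w11.png

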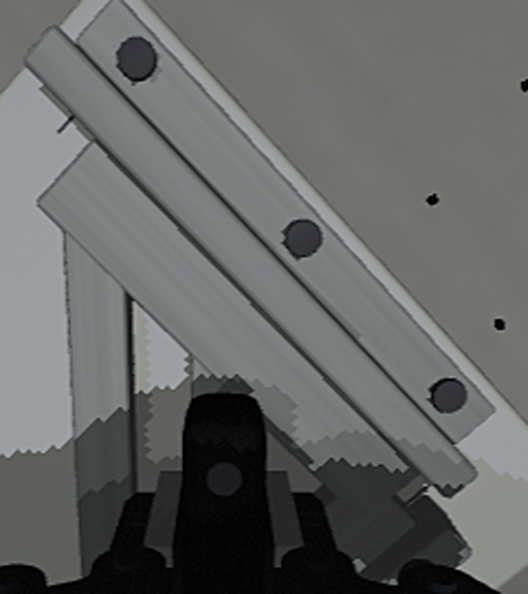

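View pics/s11.png

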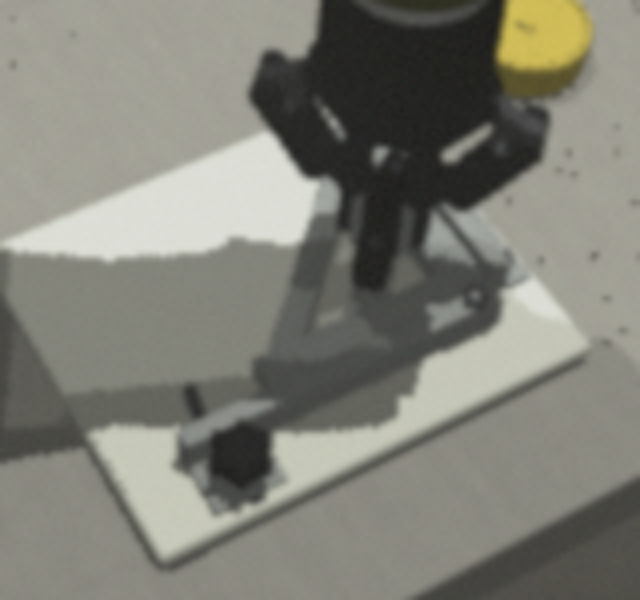

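Request:
drive_tool(moves=[[[0.0002, 0.0008, 0.0007, 0, 0, 0.001, 255], [0.0002, 0.0014, 0.0014, 0, 0, 0.002, 255], [0.0002, 0.0018, 0.0016, 0, 0, 0.002, 255], [0.0002, 0.002, 0.0018, 0, 0, 0.002, 255], [0.0002, 0.0022, 0.0018, 0, 0, 0.002, 255]]])

```text
clock: 13.35
tcp_pos: [0.5965, -0.2377, 0.0393]
orientation: [0.272, 0.653, 0.275, -0.651]
wrist_force: [-3.7, 8.3, 1.8]
finger_gap: 0.0148
```

```bash
cat > ang.py <<'E'
from fit import *
def ang(n):
    im=cams.read_camera(n); c=cam(n); r=finder.regions_of(n,"side_rail")
    if not r: print(n,"none"); return im
    m=r[0]["pixels"]
    f=lambda a,p:iou(render(c,place([box(-151,14,-5,5,12,34)/1000, box(-145,-119,-32,-5,12,42)/1000],*p,.008-a)),m)
    best=max((f(a,(.6175+dx,-.2848+dy)),a,dx,dy) for a in np.arange(-.06,.2,.01) for dx in(-.004,0,.004) for dy in (-.004,-.002,0,.002,.004))
    print(n,round(r[0]["conf"],2),np.round(best,3)); return im
E
python3 - <<'E'
from ang import *
goto([.598,-.2386,.0385],-.777); print(readout.get_state()["ft_torque"])
for n in ["scene","side"]: 
    im=ang(n); cv2.imwrite(f"pics/{n}12.png",im)
i2=im; cv2.imwrite("pics/s12.png",cv2.resize(i2[180:300,270:430],None,fx=5,fy=5,interpolation=cv2.INTER_CUBIC))
E
```

```text
tcp [ 0.5965 -0.2377  0.0393] yaw -0.7751 shift [ 0.0008  0.0017 -0.0004] rv [ 0.0019 -0.0034  0.0031] F [-3.71  8.33  1.83] gap 0.0148 j [-0.51  0.55 -0.07  0.95  0.    1.84] t 13.35
[ 1.85832718  0.95710074 -0.33429307]
scene 0.74 [0.807 0.    0.    0.002]
side 0.59 [ 0.824  0.    -0.004  0.   ]
```

View pics/s12.png

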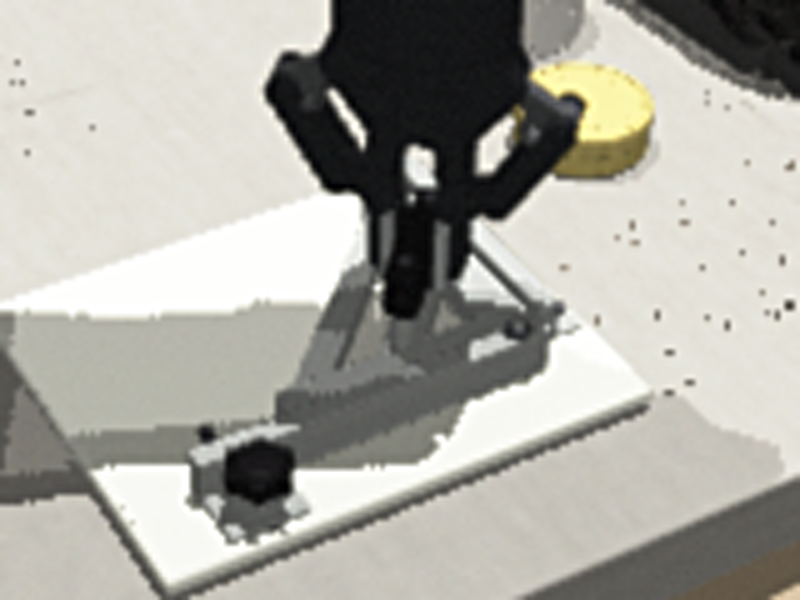

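Both camera fits give a rail angle near 0. I'll probe further in both directions to confirm it's flush.

Request:
drive_tool(moves=[[[0.0002, 0.001, 0.0004, 0, 0, 0.001, 255], [0.0002, 0.0018, 0.0004, 0, 0, 0.001, 255], [0.0002, 0.0022, 0.0005, 0, 0, 0.001, 255], [0.0002, 0.0025, 0.0005, 0, 0, 0.001, 255], [0.0002, 0.0025, 0.0005, 0, 0, 0.001, 255]]])

```text
clock: 14.18
tcp_pos: [0.5965, -0.2377, 0.0393]
orientation: [0.272, 0.652, 0.277, -0.651]
wrist_force: [-5.6, 10.1, 2.7]
finger_gap: 0.0146
```

Run:
```python
from h import *
goto([.598,-.2386,.0385],-.777); print(readout.get_state()["ft_torque"])
```

```text
tcp [ 0.5965 -0.2377  0.0393] yaw -0.7741 shift [ 0.0008  0.0017 -0.0004] rv [ 0.0029 -0.0041  0.0062] F [-5.56 10.08  2.72] gap 0.0146 j [-0.51  0.56 -0.07  0.95  0.01  1.84] t 14.18
[ 1.92353314  1.40884846 -0.4147158 ]
```

Request:
drive_tool(moves=[[[-0.0008, 0.0005, 0, 0, 0, 0.002, 255], [-0.0008, 0.001, -0.0005, 0, 0, 0.004, 255], [-0.0008, 0.0018, -0.001, 0, 0, 0.005, 255], [-0.0008, 0.0025, -0.001, 0, 0, 0.005, 255], [-0.0008, 0.0025, -0.001, 0, 0, 0.005, 255]]])

```text
clock: 14.8
tcp_pos: [0.5966, -0.2377, 0.0396]
orientation: [-0.272, -0.652, -0.276, 0.652]
wrist_force: [-9.1, 5.9, -0.6]
finger_gap: 0.0148
```

Run:
```python
from ang import *
goto([.598,-.2386,.0385],-.777); print(readout.get_state()["ft_torque"])
c=cam("wrist");im=cams.read_camera("wrist"); cv2.imwrite("pics/w13.png",cv2.resize(im[20:290,210:450],None,fx=2.2,fy=2.2,interpolation=cv2.INTER_CUBIC)); cv2.imwrite("pics/w13r.png",im); pickle.dump((c,im),open("W13.pkl","wb"))
```

```text
tcp [ 0.5966 -0.2377  0.0396] yaw -0.7743 shift [ 0.0011  0.0017 -0.0003] rv [ 0.0027 -0.0022  0.006 ] F [-9.1   5.91 -0.58] gap 0.0148 j [-0.51  0.56 -0.06  0.95  0.    1.84] t 14.8
[ 1.28913238  1.76304912 -0.36589462]
```

View pics/w13.png

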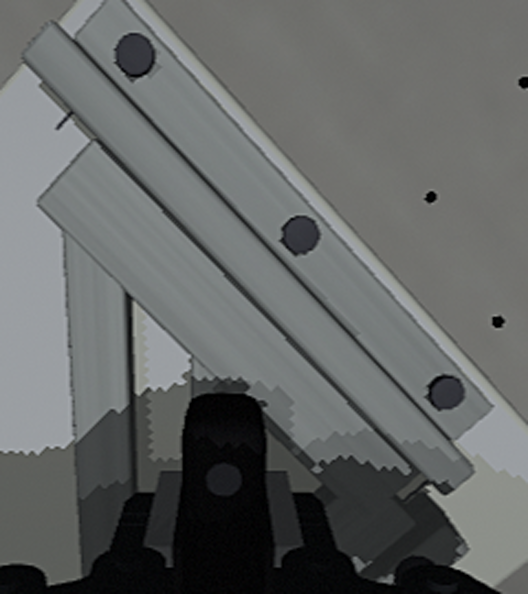

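Run:
```python
from fit import *
c,im=pickle.load(open("W13.pkl","rb"))
f=lambda u,v:(210+u/2.2,20+v/2.2)
def line(a,b,z):
    A=ray(c,f(*a),z);B=ray(c,f(*b),z); print(np.round(A,4),np.round(B,4),"ang from y axis",round(np.arctan2(-(A-B)[0],(A-B)[1]),4))
print("leg inner");line((40,203),(195,358),.026)
print("leg outer end/ front rail line");line((95,140),(340,393),.034)
print("rail back top");line((52,22),(472,468),.034)
print("rail front top");line((25,58),(440,492),.034)
v=im.copy()
s=readout.get_state(); print(s["tcp_pos"])
for q in place(SQ,.5937,-.2391,.008,.012): cv2.polylines(v,[cv2.convexHull(proj(c,q).astype(np.int32))],True,(0,0,255),1)
for q in place(BD+RL,.5487,-.2261,.008): cv2.polylines(v,[cv2.convexHull(proj(c,q).astype(np.int32))],True,(0,255,0),1)
cv2.imwrite("pics/w13o.png",cv2.resize(v[20:290,210:450],None,fx=2.2,fy=2.2,interpolation=cv2.INTER_CUBIC))
```

```text
leg inner
[ 0.6154 -0.1609  0.026 ] [ 0.615  -0.2102  0.026 ] ang from y axis -0.0065
leg outer end/ front rail line
[ 0.6345 -0.1619  0.034 ] [ 0.6345 -0.2379  0.034 ] ang from y axis 0.0001
rail back top
[ 0.6446 -0.1411  0.034 ] [ 0.6445 -0.2732  0.034 ] ang from y axis -0.0006
rail front top
[ 0.6359 -0.1416  0.034 ] [ 0.6353 -0.2728  0.034 ] ang from y axis -0.0048
[ 0.5965426  -0.23765723  0.03962601]
```

View pics/w13o.png

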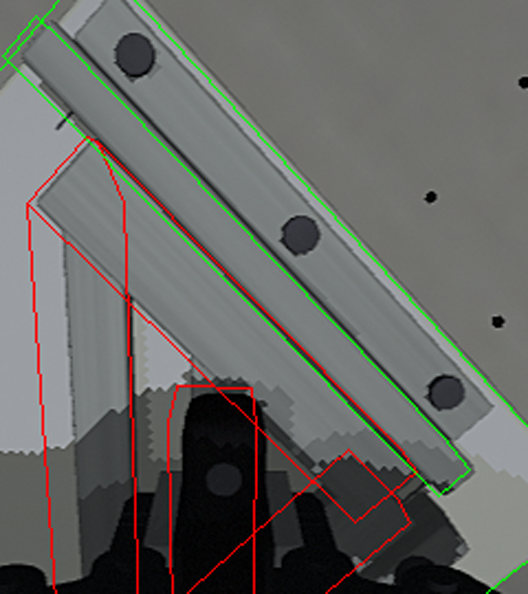

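The back leg reads parallel to the rail within about 0.006 rad, with its face at x≈0.635, matching the rail face. One final balanced push, then I'll check that it's steady.

Request:
drive_tool(moves=[[[0.0002, 0.001, 0.0002, 0, 0, 0.002, 255], [0.0002, 0.002, 0.0002, 0, 0, 0.003, 255], [0.0002, 0.0027, 0.0002, 0, 0, 0.004, 255], [0.0002, 0.0027, 0.0002, 0, 0, 0.004, 255], [0.0002, 0.0027, 0.0002, 0, 0, 0.004, 255]]])

```text
clock: 15.48
tcp_pos: [0.5965, -0.2378, 0.0395]
orientation: [-0.272, -0.651, -0.277, 0.652]
wrist_force: [-8.2, 8.5, 1.8]
finger_gap: 0.0145
```

Run:
```python
from ang import *
goto([.598,-.2386,.0385],-.777); print(readout.get_state()["ft_torque"])
ims={}
for n in ["scene","side"]:
    im=cams.read_camera(n); c=cam(n); r=finder.regions_of(n,"side_rail"); ims[n]=im
    m=r[0]["pixels"]
    f=lambda a,dx,dy:iou(render(c,place([box(-151,14,-5,5,12,34)/1000, box(-145,-119,-32,-5,12,42)/1000],.6165+dx,-.2845+dy,.006-a)),m)
    best=sorted(((f(a,dx,dy),a,dx,dy) for a in np.arange(-.04,.08,.01) for dx in(-.003,0,.003) for dy in (-.004,-.002,0,.002,.004)),reverse=True)[:3]
    print(n,round(r[0]["conf"],2),np.round(best,3).tolist())
    s=readout.get_state(); print(np.round(s["wrist_force"],1),np.round(s["tcp_pos"],4),np.abs(s["qvel"]).max())
im=ims["side"].copy(); c=cam("side")
for q in place([box(-151,14,-5,5,12,34)/1000],.6165,-.2845,.006): cv2.polylines(im,[cv2.convexHull(proj(c,q).astype(np.int32))],True,(0,255,0),1)
cv2.imwrite("pics/s14.png",cv2.resize(im[200:300,290:410],None,fx=6,fy=6,interpolation=cv2.INTER_CUBIC))
im=ims["scene"]; cv2.imwrite("pics/s14b.png",cv2.resize(im[180:330,260:420],None,fx=4,fy=4,interpolation=cv2.INTER_CUBIC))
```

```text
tcp [ 0.5965 -0.2378  0.0395] yaw -0.7735 shift [ 0.001   0.0017 -0.0004] rv [ 0.0035 -0.0022  0.0066] F [-8.22  8.54  1.79] gap 0.0145 j [-0.51  0.56 -0.06  0.96  0.    1.84] t 15.47
[ 1.88886999  1.56644594 -0.30571855]
scene 0.55 [[0.827, 0.0, 0.0, 0.002], [0.826, 0.01, 0.0, 0.002], [0.822, 0.01, 0.0, 0.0]]
[-8.2  9.2  2.4] [ 0.5965 -0.2378  0.0395] 0.0019929831015395583
side 0.75 [[0.837, -0.02, -0.003, -0.002], [0.835, -0.03, -0.003, 0.0], [0.833, 0.0, -0.003, 0.0]]
[-8.4 10.2  2.5] [ 0.5965 -0.2377  0.0396] 0.002381082545535175
```

View pics/s14.png

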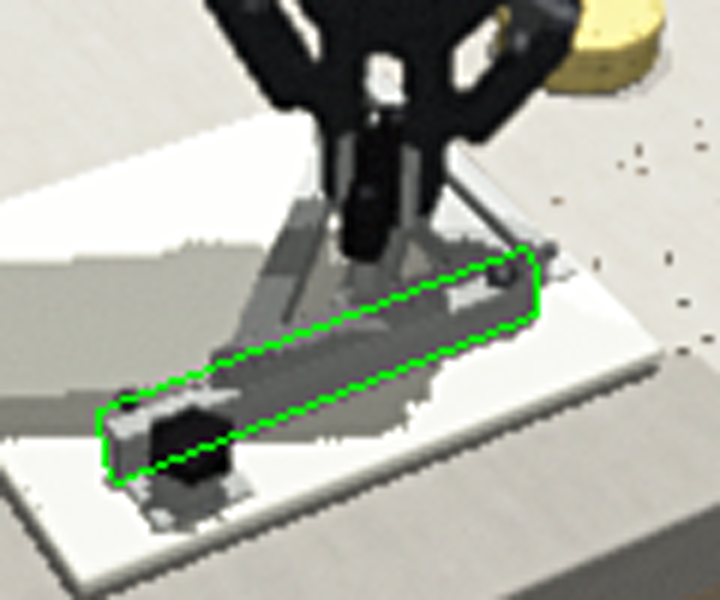

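View pics/s14b.png

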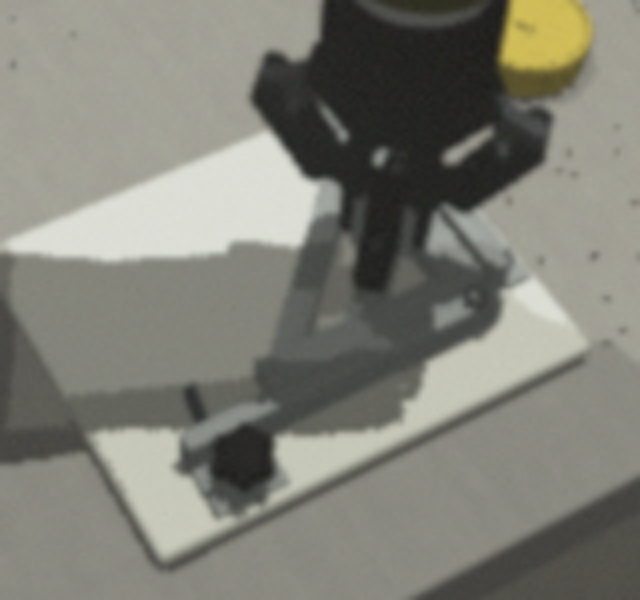

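Everything looks seated. One slightly firmer, slow y-dominant push, well below 25 N, will show whether anything still gives.

Request:
drive_tool(moves=[[[-0.0003, 0.0015, 0.0005, 0, 0, 0.003, 255], [-0.0003, 0.0024, 0.001, 0, 0, 0.004, 255], [-0.0003, 0.003, 0.0014, 0, 0, 0.004, 255], [-0.0003, 0.0034, 0.0016, 0, 0, 0.004, 255], [-0.0003, 0.0034, 0.0016, 0, 0, 0.004, 255]]])

```text
clock: 16.3
tcp_pos: [0.5964, -0.2379, 0.0397]
orientation: [0.272, 0.652, 0.278, -0.651]
wrist_force: [-5.6, 12.6, 1.3]
finger_gap: 0.0149
```

Run:
```python
from h import *
goto([.598,-.2386,.0385],-.777); print(readout.get_state()["ft_torque"])
```

```text
tcp [ 0.5964 -0.2379  0.0397] yaw -0.7717 shift [ 0.0012  0.0016 -0.0006] rv [ 0.0053 -0.0044  0.0084] F [-5.64 12.63  1.34] gap 0.0149 j [-0.51  0.56 -0.06  0.96  0.01  1.83] t 16.3
[ 2.62207726  1.22768701 -0.39348627]
```

Only about 0.2 mm of elastic give at 12.6 N, so it's flush. Settling back to a balanced light push with a small yaw correction.

Request:
drive_tool(moves=[[[0, 0.0024, 0.0004, 0.001, 0, 0.003, 255], [0, 0.0026, 0, 0.002, 0.002, 0.004, 255], [0, 0.0028, 0, 0.003, 0.002, 0.004, 255], [0, 0.0028, 0, 0.003, 0.002, 0.004, 255], [0, 0.0028, 0, 0.003, 0.002, 0.004, 255]]])

```text
clock: 16.92
tcp_pos: [0.5965, -0.2379, 0.0397]
orientation: [0.271, 0.652, 0.278, -0.651]
wrist_force: [-8.3, 8.9, 2.1]
finger_gap: 0.0147
```

Run:
```python
from ang import *
goto([.598,-.2386,.0385],-.777); print(readout.get_state()["ft_torque"])
for i in range(3):
    im=cams.read_camera("wrist"); s=readout.get_state(); print(np.round(s["wrist_force"],1),np.round(s["tcp_pos"],4),round(s["finger_gap"],4))
cv2.imwrite("pics/w15.png",cv2.resize(im[20:290,210:450],None,fx=2.2,fy=2.2,interpolation=cv2.INTER_CUBIC))
```

```text
tcp [ 0.5965 -0.2379  0.0397] yaw -0.7736 shift [ 0.0012  0.0016 -0.0005] rv [ 0.0034 -0.0063  0.0092] F [-8.26  8.95  2.14] gap 0.0147 j [-0.51  0.56 -0.06  0.96  0.01  1.84] t 16.93
[ 1.81341029  1.66434947 -0.2221236 ]
[-8.1  8.8  2.1] [ 0.5965 -0.2379  0.0397] 0.0145
[-8.4  9.2  1. ] [ 0.5965 -0.2379  0.0397] 0.0143
[-7.7  9.5  1.1] [ 0.5965 -0.2379  0.0397] 0.0143
```

View pics/w15.png

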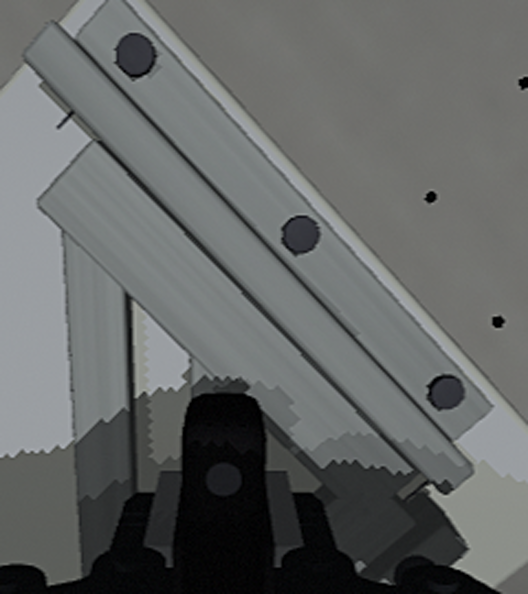

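The wrist view shows the back leg running tight and parallel along the rail, from (95,140) to about (400,480). The pose and forces hold steady at about 8 N against the back and 9 N against the side. Handing in.

Run:
```python
from h import *
print(env.hand_in())
```

```text
the job is handed in; nothing more can be done
None
```

The setting square is in the corner and I handed the job in at about 17 s, with the gripper still holding it and pressing lightly on both rails. I picked it up by its black grip, set it on the board, used its side leg to push the loose rail out, then pressed it against the back rail. The hand-in gave no verdict.

**Last checks:**
- **Push:** the wrist force held at about 8 N towards the back rail and 9 N towards the side rail. The highest reading in either direction was 12.6 N, during a probe push. These are wrist readings, so they include some friction with the plate.
- **Flush:** in that probe push the arm moved only 0.1–0.2 mm, so both legs appear to be against their rails. In the wrist camera the back leg is parallel to the back rail within about 0.006 rad.
- **Side rail angle:** this is the least certain check. The scene camera gave 0 to 0.01 rad. The side camera was looser, with near-equal fits from -0.03 to 0 rad, which reaches past the 0.02 rad limit. The push test is the stronger evidence that the rail is square.
- **Grip:** the fingers are closed on the bar at about 14.5 mm, and the arm was at rest.
- **Label roll and tin:** I moved nothing near either one. The tin looked unmoved in the late pictures, but I didn't measure either of them at the end.

On the way in, the square stuck on the plate once. I raised it about 1 mm and carried on with light contact.

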